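Open the double-latched medicine box

TASK

Open the small grey medicine box and leave it standing open: push the orange slide latch fully aside, raise the lid by its bar until the hidden safety catch stops it, then feel along under the raised front edge for the catch's knob, push that aside to its stop, and swing the lid up past 60 degrees and let go. Work gently by feel, never loading the box or its latches with more than about 25 N, and leave the other things on the ledge where they stand.

Things in the scene. Friction and masses are not known exactly. Their poses are not given: they have to be found in the camera images.
- box: Small grey plastic box fixed to the ledge, 200 x 160 mm in plan; origin at the centre of its underside, z up, x from the front (nearest the robot) to the hinge. Its front (x -100 to -45 mm) is a flat deck 60 mm high. The paler lid covers x -45 to 95 mm; closed, its top is 86 mm high.
- latch (a joint): Orange slide latch on the deck: 0 to 0.002 m when closed, grows as it slides along the box's +y, end stop at 0.020 m. The lid is free from 0.014 m on. About 3 N of friction; it stays where it is left.
- latch_tab (a point): Centre of the top of the latch's orange thumb tab, 14 x 14 mm in plan and 22 mm tall, on the deck (box x -72 mm, y 45 mm at latch 0; top 82 mm above the ledge). Push it on its -y side. A tongue 12 mm wide reaches from it over the lid's front lug.
- lid (a joint): Lid hinge: 0 closed, grows in rad as the front edge rises, end stop at 1.5. The hinge is stiff: the lid (0.2 kg) stays at any angle where it is left; raising it by the bar takes 2 to 4 N. The safety catch stops it at about 0.33 rad until the catch has been pushed aside.
- lid_bar (a point): Middle of the lid's dark round bar handle: 12 mm thick, along the box's y, 74 mm free length between its posts, axis 34 mm above the lid's top; closed: box x -15 mm, y 0, 120 mm high, that is 110 mm in front of the hinge axis and 100 mm above it. It moves on an arc about that axis.
- hinge_mid (a point): Middle of the lid's hinge axis, which runs along the box's y (low at the back: box x 95 mm, 20 mm high).
- lid_lip (a point): Middle of the lower edge of the lid's 3 mm thick front skirt. Closed: box x -45 mm, y 0, 64 mm high; at the safety catch's stop about 107 mm high and at box x -22 mm.
- catch (a joint): Angle of the hidden safety catch, a flat steel crank on the deck under the lid's front: 0 to 0.08 rad engaged, end stop at 0.6; the lid is free from 0.5 on; it stays where it is left. It is worked by an upright red knob 12 mm thick, top 78 mm above the ledge, which travels 18 mm along the box's +y from engaged to the stop; 3 N moves it, a rise in force marks the stop.
- search_line (a point): Point at deck height (60 mm, the deck runs on level under the lid), box x -33.5 mm, y 0. The catch's knob stands somewhere along the box's y through this point: engaged, its axis may be anywhere from y -37 to +22 mm; it is not measured. Reach it from the front with closed fingertips, upright or tilted a little forward, once the lid is at its stop; push on its -y side.
- dispenser: Carousel pill dispenser: white round base 150 mm across with a clear turning drum, 105 mm high; origin under its centre. Bystander.
- bottle: Closed amber bottle with white twist cap, 52 mm across, 90 mm high; origin under its centre. Bystander.
- mortar: White ceramic mortar, 94 mm across, 65 mm high, with a pestle standing in it to 125 mm; origin under its centre. Bystander.
- nail_file: Steel nail file with black handle, 150 mm long, lying along its x axis; origin near its middle, on its underside. Bystander.
- cup: Drinking glass, 72 mm across, 90 mm high; origin under its centre. Bystander.

How it is judged:
On the way, in this order (a step that is already met when the one before it is completed fails the run):
1. the slide latch is pushed aside, the lid still down (value of joint latch above 0.014 m and value of joint lid below 0.1 rad), for 0.1 s.
2. the lid is raised to the safety catch, which is still engaged (value of joint lid between 0.25 and 0.42 rad and value of joint catch below 0.2 rad), for 0.2 s.
3. the catch is pushed aside while the lid stands just ajar (value of joint catch above 0.5 rad and value of joint lid below 0.5 rad), for 0.1 s.
At the end, for the whole second after the job is handed in: The lid stands open at more than 1.047 rad (60 degrees) and at rest, the slide latch is beyond 0.014 m and the catch beyond 0.5 rad, and each bystander is within 20 mm of where it stood (value of joint lid above 1.047 rad and velocity of joint lid between -0.05 and 0.05 rad/s and value of joint latch above 0.014 m and value of joint catch above 0.5 rad and distance of each of dispenser, bottle, mortar, nail_file, cup from where it was at the start of the episode below 0.02 m); the robot touches nothing.
It fails at once if the box, its slide latch or its catch is loaded with more than 25 N, by the robot or by the lid pulling on them (contact force between box and anything else above 25 N).
It fails at once if a bystander is moved 20 mm or more (distance of any of dispenser, bottle, mortar, nail_file, cup from where it was at the start of the episode above 0.02 m).
It also fails if it takes over 69 s, if anything falls off the work surface, if the arm or the gripper's body presses on something with over 40 N, if the wrist force passes 120 N, or if a joint passes its speed limit or range.

ROBOT

A 7-joint arm with a two-finger parallel gripper is mounted at the origin on the work surface. World frame = base frame: x ahead of the robot, y to its left, z up, the work surface at z = 0. Lengths are in m, angles in rad, forces in N, time in s.
With the tool pointing down it reaches from about 0.425 to 0.875 m from the base axis. Payload 8.4 kg.
Tool frame: the origin (TCP) lies midway between the tips of the shut fingers; the grasp point (between the pads) lies 19 mm behind it (ctrl.grip_depth is the distance from the TCP to the grasp point, in m); z points along the fingers, y is the direction in which the jaws open and shut (so a half turn about z gives the same grasp; the last joint's range is limited). The gripper opens to 85 mm and grips with 20 to 120 N. Pads are 22 mm wide; open, the fingers measure 114 mm over their backs; the gripper's body (76 mm by 85 mm) begins 54 mm behind the grasp point. The pads swing forward as they close: fully open they stand 13 mm farther back than shut.
Start: joints at [1.141, 0.333, 0.04, 1.465, -0.013, 1.343, -0.059], TCP at [0.211, -0.615, 0.231] pointing down, gripper open.
Joint ranges: [-2.58, 2.58], [-0.38, 2.09], [-1.3, 1.39], [0.25, 2.4], [-1.5, 4.64], [0.08, 2.09], [-2.65, 2.65]. Speed limits (rad/s): [2.22, 2.22, 2.79, 2.79, 3.14, 3.14, 3.14].

INTERFACE

Orientations are given as a unit quaternion [x, y, z, w].
In Python, from rig import ctrl, hand, kin, get_obs, eyes, order gives the robot as it stands. Calls block until the motion is done:
- ctrl.move_to(position, orientation): joint-space move of the TCP to a pose.
- ctrl.line_to(position, ori=None, vel=0.15): straight line of the TCP; ori=None keeps the orientation; vel is the mean speed in m/s.
- ctrl.move_joints(angles): joint-space move.
- hand.gripper_to(opening, grasp_force=None): opening from 0.0 (shut) to 1.0 (fully open); grasp_force is the grip in N (None keeps the last); returns when the fingers have stopped.
- ctrl.sleep(seconds).
- kin.ik(position, orientation): joint angles nearest the present ones, or None.
- get_obs(): the state.
- eyes.read_camera(name): name is "side" or "top" or "wrist"; returns (picture, depth): 400x640x3 uint8, red, green, blue; 400x640 float32, m along the optical axis (not along the pixel's ray), 0 where there is no reading.
- eyes.camera_info(name): a dict with "camera_matrix" (3x3 intrinsics, pixels), "cam_to_world" (4x4, takes a point from camera to world coordinates); the wrist camera has in their place "hand_eye" (4x4, takes a point from camera to tool coordinates, whose origin is the TCP and whose axes are the flange's). Camera axes: x right, y down, z forward; pixel columns grow to the right and rows downward; lengths in m; the calibration is good to about 2 mm. The wrist camera is an equidistant fisheye: a pixel r from the principal point sees the ray r / f radians off the axis. A picture is of the moment at which its call begins: read the wrist's pose just before it. camera_info takes no time and is no camera call.
A pose or a line that the arm cannot do raises ctrl.Unreachable and nothing moves.
- order.finish_job(): hands the job in, once; it reports no verdict.
The state is a dict: "time_s": time; "joint_positions": joint angles; "joint_velocities": joint speeds; "tau": joint torques, N m; "ee_pos": TCP position; "ee_rot": TCP orientation; "force": force on the tool from outside, world axes, zero at the start; "torque": the same for the moment, N m; "gripper_width": opening from 0.0 (shut) to 1.0 (fully open).
Only numpy, scipy, OpenCV 4.12 (cv2) and the standard library are available. Lean on these libraries where they do the work, as an engineer would, in place of code of your own. Each camera call takes 0.05 s, during which the arm holds its last target.

## Working session

There is one attempt and no reset: what is moved stays moved. The work goes in short steps, each a Python script; the robot and the scene stay as the last script left them, time stands still between calls to the robot, and variables do not carry over. Pictures are saved under pics/ and viewed, and the job is handed in when it is done.

```bash
ls; mkdir -p pics
python3 - <<'E'
from rig import ctrl, hand, kin, get_obs, eyes, order
import cv2,numpy as np
o=get_obs();print({k:np.round(v,3) for k,v in o.items()})
for n in ["side","top","wrist"]:
    p,d=eyes.read_camera(n);cv2.imwrite(f"pics/a_{n}.png",p[:,:,::-1]);np.savez(f"a_{n}.npz",p=p,d=d)
    print(n,eyes.camera_info(n))
E
```

```text
pics
{'time_s': np.float64(0.0), 'joint_positions': array([ 1.141,  0.334,  0.04 ,  1.466, -0.013,  1.343, -0.058]), 'joint_velocities': array([-0.001, -0.001, -0.002,  0.   , -0.   , -0.003, -0.   ]), 'tau': array([ 1.0000e-03, -6.5856e+01,  1.3660e+00, -4.0557e+01,  1.7000e-02,
        1.3000e-02, -0.0000e+00]), 'ee_pos': array([ 0.211, -0.614,  0.23 ]), 'ee_rot': array([ 0.986,  0.165, -0.   , -0.001]), 'force': array([ 0.05 , -0.298,  0.598]), 'torque': array([-0.013, -0.031, -0.061]), 'gripper_width': np.float64(1.003)}
side {'camera_matrix': array([[400.74000303,   0.        , 319.1679805 ],
       [  0.        , 400.74000303, 196.36689602],
       [  0.        ,   0.        ,   1.        ]]), 'cam_to_world': array([[ 0.9992731 ,  0.0012703 ,  0.03810059,  0.52150445],
       [-0.03178407, -0.52407132,  0.85108109, -0.8503856 ],
       [ 0.02104856, -0.85167344, -0.52364999,  0.63572765],
       [ 0.        ,  0.        ,  0.        ,  1.        ]])}
top {'camera_matrix': array([[467.40244074,   0.        , 314.11405893],
       [  0.        , 467.40244074, 202.67307649],
       [  0.        ,   0.        ,   1.        ]]), 'cam_to_world': array([[ 0.01860153, -0.98147563,  0.19068187,  0.32112654],
       [-0.99979452, -0.01979614, -0.00436182,  0.01747342],
       [ 0.00805578, -0.19056156, -0.98164219,  1.39648625],
       [ 0.        ,  0.        ,  0.        ,  1.        ]])}
wrist {'camera_matrix': array([[309.70691629,   0.        , 317.95552049],
       [  0.        , 309.70691629, 199.11119441],
       [  0.        ,   0.        ,   1.        ]]), 'hand_eye': array([[-1.04384271e-03, -9.52975310e-01, -3.03046149e-01,
         7.73817537e-02],
       [ 9.99999313e-01, -1.15653168e-03,  1.92393619e-04,
        -1.09264568e-03],
       [-5.33828842e-04, -3.03045740e-01,  9.52975863e-01,
        -1.42576909e-01],
       [ 0.00000000e+00,  0.00000000e+00,  0.00000000e+00,
         1.00000000e+00]])}
```

View pics/a_top.png

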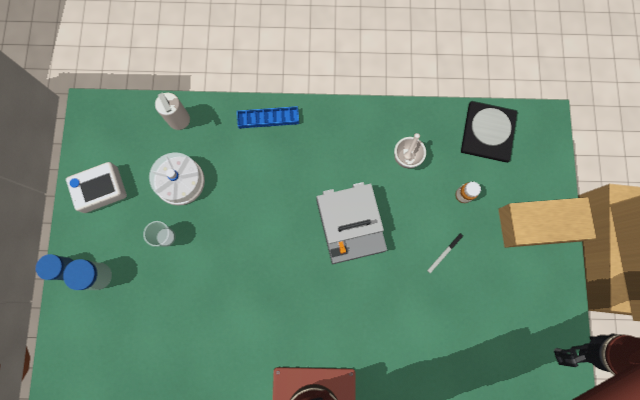

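View pics/a_side.png

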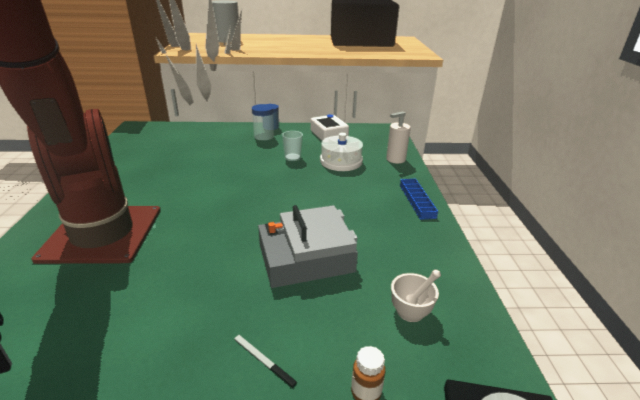

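View pics/a_wrist.png

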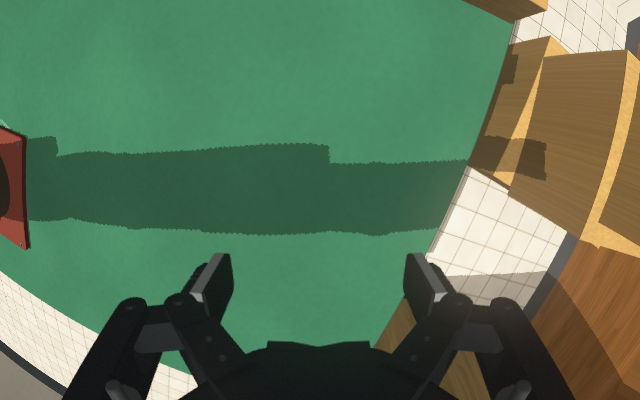

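The top view shows the box at about (352,223) px, its deck facing the robot, with the orange tab at (342,247) and the dark bar at (355,226). The bystanders are well clear of it. Next I measure the box pose.

```bash
cat > h.py <<'E'
import numpy as np,cv2
def rays(info):
    K=info["camera_matrix"];u,v=np.meshgrid(np.arange(640),np.arange(400))
    return np.stack([(u-K[0,2])/K[0,0],(v-K[1,2])/K[1,1],np.ones_like(u,float)],-1)
def cloud(info,d):
    T=info["cam_to_world"];return (rays(info)*d[...,None])@T[:3,:3].T+T[:3,3]
def onplane(info,uv,z):
    K=info["camera_matrix"];T=info["cam_to_world"]
    uv=np.atleast_2d(uv).astype(float);r=np.c_[(uv[:,0]-K[0,2])/K[0,0],(uv[:,1]-K[1,2])/K[1,1],np.ones(len(uv))]@T[:3,:3].T
    return T[:3,3]+r*((z-T[2,3])/r[:,2])[:,None]
E
python3 - <<'E'
from rig import eyes
from h import *
for n in["top","side"]:
    f=np.load(f"a_{n}.npz");p,d=f["p"].astype(int),f["d"];I=eyes.camera_info(n);C=cloud(I,d)
    print(n,"table z",np.median(C[...,2][(p[...,1]>p[...,0]+30)&(d>0)]))
    org=((p[...,0]>180)&(p[...,1]<130)&(p[...,2]<80)).astype(np.uint8)
    if n=="top": R=(slice(170,275),slice(305,400))
    else: R=(slice(195,290),slice(250,365))
    m=np.zeros_like(org);m[R]=1
    org&=m
    v,u=np.nonzero(org);print("orange px",len(u),u.mean(),v.mean(),"cloud",np.median(C[v,u],0).round(4))
    print(" plane z.082",onplane(I,[u.mean(),v.mean()],.082))
    for name,(lo,hi) in dict(lid=(.078,.094),deck=(.053,.066),bar=(.108,.135)).items():
        k=(C[...,2]>lo)&(C[...,2]<hi)&(m>0)&(d>0)
        if name=="lid": k&=(abs(p[...,0]-p[...,1])<25)
        P=C[k];
        if len(P)<5: print(name,len(P));continue
        r=cv2.minAreaRect(P[:,:2].astype(np.float32));print(name,len(P),np.round(P.mean(0),4),"rect",np.round(r[0],4),np.round(r[1],4),r[2])
    # side of lid from colour
    s=(p.max(-1)-p.min(-1)<20)
    for lo,hi,nm,z in ((125,240,"palelid",.086),(90,125,"deckcol",.06),(0,55,"barcol",.12)):
        k=(s&(p.mean(-1)>lo)&(p.mean(-1)<hi)&(m>0)).astype(np.uint8)
        c,_=cv2.findContours(k,0,2);c=max(c,key=cv2.contourArea);q=onplane(I,c[:,0],z)[:,:2].astype(np.float32)
        r=cv2.minAreaRect(q);print(nm,cv2.contourArea(c),np.round(r[0],4),np.round(r[1],4),round(r[2],2))
    c=p[R].astype(np.uint8)[:,:,::-1];cv2.imwrite(f"pics/b_{n}.png",cv2.resize(c,None,fx=5,fy=5,interpolation=0))
E
```

```text
top table z 0.0008430847031954958
orange px 12 341.9166666666667 248.91666666666666 cloud [ 0.4469 -0.0679  0.0807]
 plane z.082 [[ 0.44558487 -0.06900703  0.082     ]]
lid 2650 [ 0.5514 -0.0896  0.0865] rect [ 0.5536 -0.0898] [0.1507 0.1608] 14.493179321289062
deck 1009 [ 0.456  -0.1162  0.0605] rect [ 0.5257 -0.0967] [0.2025 0.1602] 14.676108360290527
bar 146 [ 0.5095 -0.1002  0.125 ] rect [ 0.5101 -0.1008] [0.0122 0.0895] 14.19638729095459
palelid 3579.0 [ 0.5261 -0.0953] [0.2048 0.1619] 14.48
deckcol 9.0 [ 0.458  -0.0826] [0.0332 0.0077] 27.0
barcol 1.5 [ 0.5135 -0.138 ] [0.0028 0.0056] 1.13
side table z -0.0008067955901093216
orange px 28 275.2857142857143 224.53571428571428 cloud [ 0.453  -0.0714  0.0759]
 plane z.082 [[ 0.45417325 -0.07745949  0.082     ]]
lid 2522 [ 0.5545 -0.1041  0.0849] rect [ 0.5546 -0.0918] [0.1501 0.1645] 14.472980499267578
deck 1324 [ 0.4824 -0.14    0.0592] rect [ 0.5279 -0.0995] [0.2038 0.1631] 14.416437149047852
bar 161 [ 0.5122 -0.1111  0.122 ] rect [ 0.5107 -0.1032] [0.0117 0.092 ] 14.323065757751465
palelid 2113.5 [ 0.5534 -0.0929] [0.1495 0.1601] 14.34
deckcol 430.5 [ 0.5609 -0.1198] [0.1589 0.1111] 11.58
barcol 82.0 [ 0.5109 -0.123 ] [0.016  0.1284] 13.45
```

```bash
ls -la pics
```

```text
total 1164
drwxr-xr-x 2 agent agent   4096 Dec  7 04:59 .
drwxr-xr-x 3 agent agent   4096 Dec  7 04:59 ..
-rw-r--r-- 1 agent agent 363999 Dec  7 04:58 a_side.png
-rw-r--r-- 1 agent agent 277623 Dec  7 04:58 a_top.png
-rw-r--r-- 1 agent agent 307537 Dec  7 04:58 a_wrist.png
-rw-r--r-- 1 agent agent 132170 Dec  7 04:59 b_side.png
-rw-r--r-- 1 agent agent  90756 Dec  7 04:59 b_top.png
```

View pics/b_top.png

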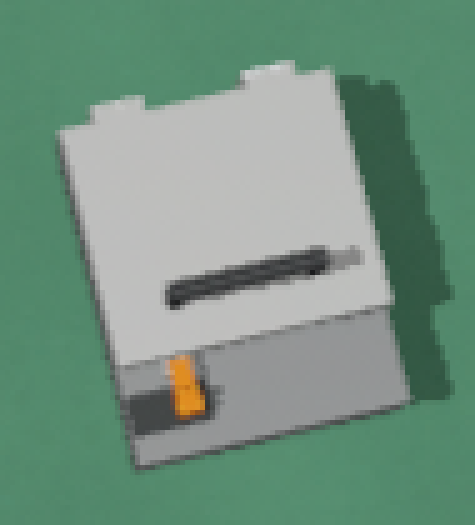

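View pics/b_side.png

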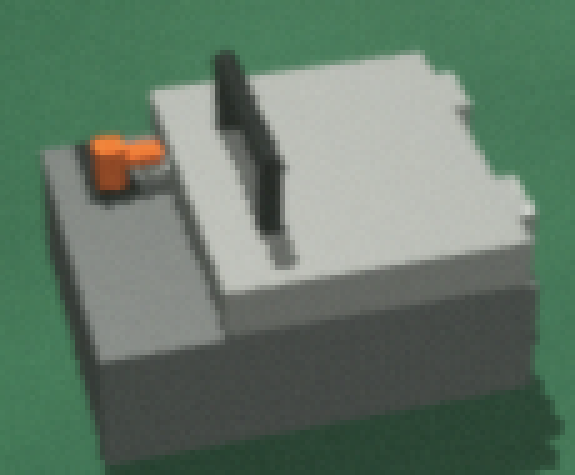

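The box pose agrees across both views: origin (0.525, -0.098), yaw 14.45°. The lid, deck and bar sizes and heights match the description. I'll write the helpers and check IK along the whole plan before moving.

```bash
cat > b.py <<'E'
from rig import ctrl, hand, kin, get_obs, eyes, order
import numpy as np,cv2
from scipy.spatial.transform import Rotation as R
O=np.array([.525,-.098,0]);YAW=np.radians(14.45)
B=R.from_euler('z',YAW).as_matrix()
def W(x,y,z): return O+B@(np.array([x,y,z])/1000)   # box mm -> world
def q(tilt=0):   # tool y along box y, camera on robot side; tilt deg forward
    a=np.radians(tilt);z=np.array([np.sin(a),0,-np.cos(a)]);x=np.array([-np.cos(a),0,-np.sin(a)])
    y=np.cross(z,x);return R.from_matrix(B@np.c_[x,y,z]).as_quat()
def bp(): return B.T@(np.array(get_obs()["ee_pos"])-O)*1000
def bf(n=1):
    return B.T@np.mean([get_obs()["force"] for _ in range(n)],0)
def arc(v,th): # box xz (mm) of hinge-relative vec after lid angle th
    x,z=v;return 95+x*np.cos(th)+z*np.sin(th), 20-x*np.sin(th)+z*np.cos(th)
def shot(n,f):
    p,d=eyes.read_camera(n);cv2.imwrite(f"pics/{f}.png",p[:,:,::-1]);np.savez(f"{f}.npz",p=p,d=d)
E
python3 - <<'E'
from b import *
for n,(a,t) in dict(l0=((-72,12,150),0),l1=((-72,12,70),0),l2=((-72,45,70),0),p=((-40,0,105),0),p2=((-10,0,138),0),k0=((-36,-62,150),15),k=((-36,-62,66),15),k2=((-36,25,66),15),lip=((-40,0,90),15),lip2=((75,0,150),0)).items():
    j=kin.ik(W(*a),q(t));print(n,None if j is None else np.round(j,2))
E
```

```text
l0 [ 0.7   0.05 -0.58  1.98  0.03  1.12  1.93]
l1 [ 0.7   0.16 -0.61  2.06  0.11  0.95  1.86]
l2 [ 0.66  0.13 -0.63  2.09  0.1   0.94  1.81]
p [ 0.69  0.19 -0.61  1.95  0.12  1.04  1.85]
p2 [ 0.67  0.21 -0.62  1.86  0.13  1.12  1.82]
k0 [ 0.7   0.04 -0.38  2.02 -0.17  0.88  2.25]
k [ 0.72  0.15 -0.41  2.1  -0.13  0.69  2.23]
k2 [ 0.57  0.05 -0.42  2.2  -0.13  0.65  2.07]
lip [ 0.61  0.03 -0.39  2.16 -0.16  0.72  2.14]
lip2 [ 0.6   0.37 -0.68  1.66  0.25  1.2   1.69]
```

Run:
```python
from b import *
hand.gripper_to(0.0,20);print(get_obs()["time_s"])
ctrl.move_to(W(-72,8,150),q());print(get_obs()["time_s"],bp())
shot("wrist","c_wrist")
t=get_obs()["time_s"];ctrl.line_to(W(-72,8,110),vel=.15);print(get_obs()["time_s"]-t,bp())
t=get_obs()["time_s"];ctrl.line_to(W(-72,8,109),vel=.05);print(get_obs()["time_s"]-t,bp(),bf(),bf())
```

```text
0.9167
2.9583 [-72.1005481   7.2423685 150.1114182]
0.4166999999999996 [-72.15352112   7.9240692  110.06159241]
0.25 [-71.53484046   7.71503312 109.80134199] [ 0.0605909  -0.30962943 -0.80822403] [ 0.0605909  -0.30962943 -0.80822403]
```

View pics/c_wrist.png

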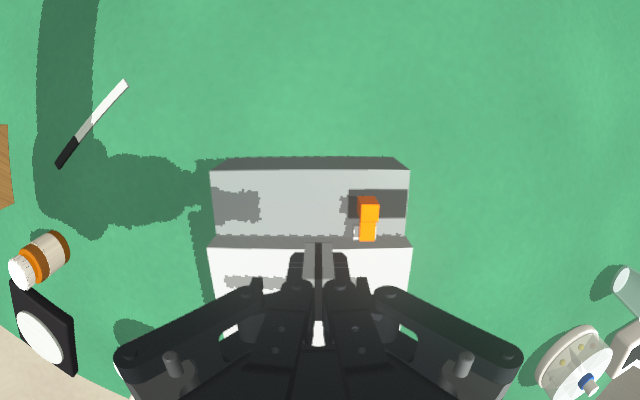

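The wrist view has the shut fingertips at (318,250). The tab is at (368,207), on the +y side as expected. Next I lower and push the latch by feel.

Run:
```python
from b import *
ctrl.line_to(W(-72,8,69),vel=.1)
f0=bf();print(f0,bp())
y=8;hits=0
while y<60:
    f=bf()-f0
    y+=2 if hits==0 and y<18 else 1.5
    ctrl.line_to(W(-72,y,69),vel=.05)
    f=bf()-f0;print(round(y,1),np.round(bp(),1),np.round(f,1),round(float(get_obs()["time_s"]),2))
    if abs(f[1])>1.5: hits+=1
    if abs(f[1])>8 or np.linalg.norm(f)>12: break
shot("top","d_top");shot("wrist","d_wrist")
```

```text
[ 0.13656592 -0.04523315  0.67744604] [-71.8373272    8.06091134  69.19248601]
10 [-71.6  10.   69.6] [-0.4  0.1 -0.8] 4.47
12 [-71.9  12.1  69.1] [-1.   0.3 -0.5] 4.72
14 [-72.   14.1  69. ] [-0.6 -0.8 -0.5] 4.97
16 [-72.   16.1  69. ] [-0.1  0.2 -1.2] 5.22
18 [-72.   18.1  69. ] [-0.1 -0.4 -1.9] 5.47
19.5 [-72.   19.6  69. ] [ 0.3  0.8 -0.9] 5.72
21.0 [-72.   21.1  69. ] [ 0.4  0.5 -1.5] 5.97
22.5 [-72.   22.6  69. ] [ 0.7  1.1 -0.6] 6.22
24.0 [-72.   24.1  69. ] [ 0.4  0.5 -0.6] 6.47
25.5 [-72.   25.3  69. ] [-0.4 -0.9 -1.7] 6.72
27.0 [-72.   26.9  69. ] [ 0.1 -2.2 -1. ] 6.97
28.5 [-72.   28.6  69. ] [-0.2 -2.1 -1. ] 7.22
30.0 [-72.   30.2  69. ] [ 0.  -1.4 -0.8] 7.47
31.5 [-72.   31.7  69. ] [-0.5 -2.1 -1.1] 7.72
33.0 [-72.   33.2  69. ] [-1.  -2.3  0.1] 7.97
34.5 [-72.   34.7  69. ] [ 0.3 -2.1 -0.7] 8.22
36.0 [-72.   36.2  69. ] [-0.4 -2.  -0.3] 8.47
37.5 [-72.   37.7  69. ] [-0.5 -2.1 -0.1] 8.72
39.0 [-72.   39.1  69. ] [-0.2 -1.4 -0.2] 8.97
40.5 [-72.   40.7  69. ] [-0.4 -1.9 -0.1] 9.22
42.0 [-72.   42.2  69. ] [-0.6 -2.  -0.5] 9.47
43.5 [-72.   43.7  69. ] [-0.4 -1.9 -0.3] 9.72
45.0 [-72.   44.5  69. ] [-0.4 -4.8 -1.7] 9.97
46.5 [-72.   44.7  69.1] [  0.2 -10.6  -3.8] 10.22
```

The latch reached its stop: 20 mm of travel at about 2 N, then a rise to 10 N. Next I push the bar from the front along its arc.

Run:
```python
from b import *
ctrl.line_to(W(-72,36,69),vel=.1)
ctrl.line_to(W(-72,30,110),vel=.2)
ctrl.line_to(W(-42,0,106),vel=.2)
f0=bf(4);print(f0,bp())
x=-42
while x<-20:
    x+=1.5;ctrl.line_to(W(x,0,106),vel=.06);f=bf()-f0
    print(x,np.round(bp(),1),np.round(f,1))
    if f[0]<-1.5: break
bx,bz=-15,120
dx,dz=x-bx,106-bz
th=0;prev=None
while th<.37:
    th+=.02 if th<.26 else .01
    ax,az=arc((-110,100),th)
    ctrl.line_to(W(ax+dx,0,az+dz),vel=.06);f=bf()-f0
    print(round(th,3),np.round(bp(),1),np.round(f,1),round(float(get_obs()["time_s"]),2))
    if np.linalg.norm(f)>8: break
shot("side","e_side");shot("wrist","e_wrist")
```

```text
[-0.26859324 -0.35270026  0.99281596] [-42.36902712   0.65397876 104.6716895 ]
-40.5 [-40.8   0.6 105.8] [ 0.3  0.2 -0.1]
-39.0 [-3.900e+01  1.000e-01  1.061e+02] [-0.8  0.8 -1.4]
-37.5 [-37.4   0.  106. ] [ 0.4  0.1 -0.6]
-36.0 [-35.9   0.  106. ] [ 0.2 -0.1 -2.1]
-34.5 [-34.4   0.  106. ] [-0.3  0.4 -1. ]
-33.0 [-3.29e+01  1.00e-01  1.06e+02] [ 0.   0.  -0.7]
-31.5 [-31.7  -0.  105.9] [-1.7 -0.3  0.5]
0.02 [-29.7  -0.  108.2] [-3.1  0.3  1.5] 13.31
0.04 [-27.5  -0.  110.5] [-4.6  0.7  2.7] 13.56
0.06 [-25.4  -0.  112.7] [-5.3  0.8  2.9] 13.81
0.08 [-23.3  -0.  114.8] [-5.9  0.6  3.4] 14.06
0.1 [-21.2  -0.  116.8] [-5.7  1.1  4. ] 14.31
0.12 [-19.   -0.  118.8] [-6.8  1.4  4.4] 14.56
```

View pics/e_side.png

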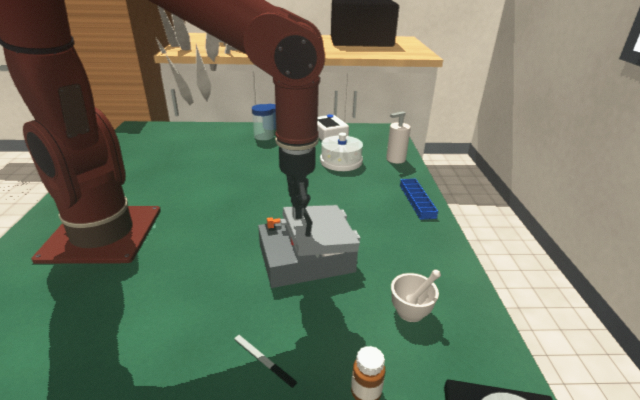

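View pics/e_wrist.png

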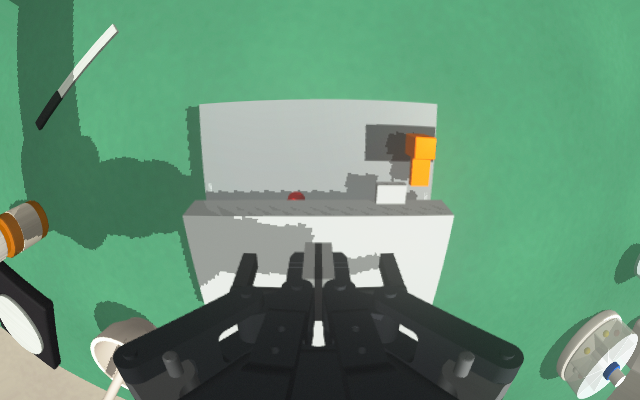

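The lid is rising (about 0.12 rad), and the red knob shows at (296,197). Friction on the finger is pulling the bar down, because its surface climbs as it turns. I'll lift the finger slightly faster than the arc.

Run:
```python
from b import *
f0=np.array([-.1,-.1,.3])
th=.12;dx=-16.5;dz=-14
def go():
    ax,az=arc((-110,100),th)
    ctrl.line_to(W(ax+dx,0,az+dz),vel=.06);f=bf()-f0
    print(round(th,3),round(dz,1),np.round(bp(),1),np.round(f,1),round(float(get_obs()["time_s"]),2));return f
dz+=1.5;go()
while th<.38:
    s=.02 if th<.24 else .01
    th+=s;dz+=s*14
    f=go()
    if np.linalg.norm(f)>8: break
shot("side","f_side");shot("wrist","f_wrist")
```

```text
0.12 -12.5 [-18.6   0.  120.2] [-4.   0.5  1.6] 14.91
0.14 -12.2 [-16.1   0.  122.4] [-3.7  1.2  2. ] 15.16
0.16 -11.9 [-1.370e+01  1.000e-01  1.245e+02] [-2.5  1.1  2.4] 15.41
0.18 -11.7 [-11.4   0.  126.6] [-1.5  0.2  0.1] 15.66
0.2 -11.4 [ -9.1   0.  128.7] [-1.3  0.8  0.2] 15.91
0.22 -11.1 [ -6.7  -0.  130.7] [-1.6  0.5  1. ] 16.16
0.24 -10.8 [ -4.3  -0.  132.7] [-1.   0.2  0.4] 16.41
0.26 -10.5 [ -1.8  -0.  134.6] [-1.6  0.5 -0.3] 16.66
0.27 -10.4 [ -0.7  -0.  135.4] [-1.1  0.2  0.3] 16.91
0.28 -10.3 [  0.5  -0.  136.3] [-1.4  0.3 -0.7] 17.16
0.29 -10.1 [  1.8   0.  137.2] [-1.7 -0.3 -0.8] 17.41
0.3 -10.0 [  3.2  -0.  138.2] [-1.6 -0.3 -0.5] 17.66
0.31 -9.8 [  4.4   0.  139. ] [-1.9 -0.3 -0.4] 17.91
0.32 -9.7 [  5.7   0.  139.9] [-1.1  0.2 -1.7] 18.16
0.33 -9.6 [  7.   -0.  140.8] [-1.5 -0.2 -1.1] 18.41
0.34 -9.4 [  7.7   0.  141.3] [-3.5 -0.3 -3.4] 18.66
0.35 -9.3 [  8.3   0.  141.7] [-6.6 -0.3 -3.7] 18.91
0.36 -9.1 [  8.8   0.  142. ] [-7.5 -0.7 -5. ] 19.16
```

View pics/f_side.png

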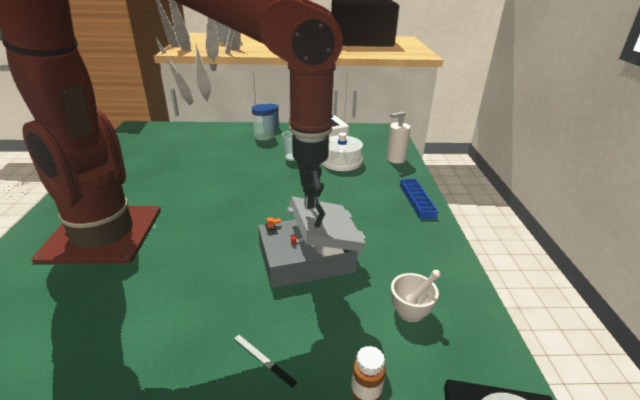

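View pics/f_wrist.png

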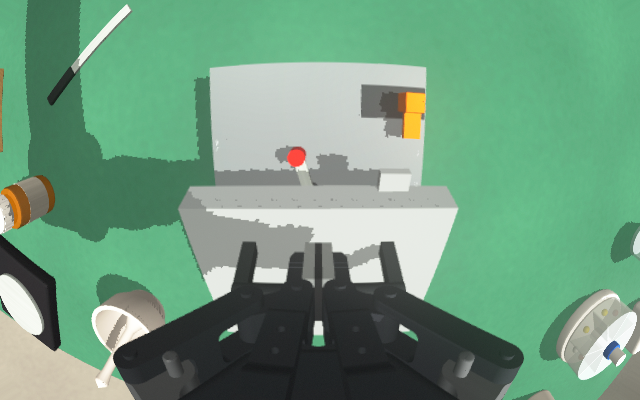

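The stop was felt at about 0.33 rad (force rising over 0.34–0.36). The lid stands ajar, and the knob is visible at (296,157) in the wrist view and (293,240) in the side view. Next I locate the knob by both rays.

Run:
```python
from b import *
from h import onplane
def red(f,n):
    p=np.load(f+".npz")["p"].astype(int)
    m=((p[...,0]>120)&(p[...,1]<70)&(p[...,2]<70)).astype(np.uint8)
    N,l,s,c=cv2.connectedComponentsWithStats(m)
    return [(c[i].round(1),s[i,4]) for i in range(1,N) if s[i,4]>5]
print(red("f_side","s"),red("f_wrist","w"))
I=eyes.camera_info("side")
for c,a in red("f_side","s"):
  if 255<c[0]<360 and 200<c[1]<290:
    for z in(.070,.078): print("side box mm",z,B.T@(onplane(I,c,z)[0]-O)*1000)
I=eyes.camera_info("wrist");K=I["camera_matrix"];o=get_obs();T=I["hand_eye"];Rt=R.from_quat(o["ee_rot"]).as_matrix()
for c,a in red("f_wrist","w"):
    d=(c-K[:2,2]);r=np.hypot(*d);t=r/K[0,0];ray=np.r_[d/r*np.sin(t),np.cos(t)]
    P=Rt@T[:3,3]+o["ee_pos"];v=Rt@T[:3,:3]@ray
    for z in (.074,.078):
        print("wrist",c,a,z,B.T@(P+v*(z-P[2])/v[2]-O)*1000)
```

```text
[(array([134. , 211.5]), np.int32(54)), (array([151.1, 218.9]), np.int32(7)), (array([134.9, 225.5]), np.int32(34)), (array([ 63., 238.]), np.int32(42)), (array([142.2, 234.2]), np.int32(15)), (array([132.8, 235. ]), np.int32(6)), (array([293.1, 239.5]), np.int32(29)), (array([134.8, 240.9]), np.int32(16)), (array([ 59. , 251.1]), np.int32(30)), (array([ 44.4, 258.6]), np.int32(22))] [(array([299.2, 149.7]), np.int32(37))]
side box mm 0.07 [-32.52244124 -13.80489657  70.        ]
side box mm 0.078 [-34.76534518 -23.90031692  78.        ]
wrist [299.2 149.7] 37 0.074 [-37.80003519 -11.81623905  74.        ]
wrist [299.2 149.7] 37 0.078 [-38.37775139 -11.57291384  78.        ]
```

Both views put the knob at about y -13 mm, x -34, which is inside the allowed range. I back off, come down on its -y side with a 15° tilt, and push.

Run:
```python
from b import *
ctrl.line_to(W(-15,0,142),vel=.1)
ctrl.line_to(W(-60,-20,140),ori=q(8),vel=.2)
ctrl.line_to(W(-48,-46,110),ori=q(15),vel=.2)
ctrl.line_to(W(-36,-46,75),vel=.12)
ctrl.line_to(W(-35,-46,67.5),vel=.05)
f0=bf(4);print(f0,bp(),get_obs()["time_s"])
shot("side","g_side")
y=-46
while y<15:
    y+=1.5 if y<-37 else 1.2
    ctrl.line_to(W(-35,y,67.5),vel=.05);f=bf()-f0
    print(round(y,1),np.round(bp(),1),np.round(f,1),round(float(get_obs()["time_s"]),2))
    if abs(f[1])>8 or np.linalg.norm(f)>11: break
shot("side","g_side2");shot("wrist","g_wrist2")
```

```text
[ 0.59361569 -0.88858588  0.49237977] [-35.11473492 -46.02371897  67.56153345] 21.1833
-44.5 [-35.  -44.5  67.7] [ 0.1  1.4 -0.6] 21.48
-43.0 [-35.  -42.9  67.5] [-0.8  0.7  0.2] 21.73
-41.5 [-35.  -41.4  67.5] [-0.3  1.8  0.4] 21.98
-40.0 [-35.  -39.9  67.5] [ 0.3  1.1 -0.8] 22.23
-38.5 [-35.  -38.4  67.5] [-0.2  0.9 -1.5] 22.48
-37.0 [-35.  -36.9  67.5] [-0.5  0.5 -0.3] 22.73
-35.8 [-35.  -35.7  67.5] [-1.2  1.7 -1.3] 22.98
-34.6 [-35.  -34.5  67.5] [-1.   1.5 -0. ] 23.23
-33.4 [-35.  -33.5  67.5] [-0.6 -0.6 -0.7] 23.48
-32.2 [-35.1 -32.7  67.6] [-0.4 -2.5 -2.5] 23.73
-31.0 [-35.3 -31.5  67.5] [-3.  -3.8 -0.5] 23.98
-29.8 [-35.7 -30.4  67.4] [-3.6 -2.9 -0.5] 24.23
-28.6 [-35.9 -29.2  67.3] [-5.8 -4.4  0.8] 24.48
-27.4 [-35.9 -28.   67.3] [-6.3 -4.7  1.4] 24.73
-26.2 [-35.8 -26.8  67.4] [-5.1 -4.4  2.7] 24.98
-25.0 [-35.7 -25.6  67.5] [-6.  -3.8  2.2] 25.23
-23.8 [-35.5 -24.3  67.5] [-4.  -3.   1.6] 25.48
-22.6 [-35.4 -22.9  67.5] [-4.2 -2.9  2.2] 25.73
-21.4 [-35.3 -21.6  67.6] [-4.6 -2.9  2. ] 25.98
-20.2 [-35.  -20.2  67.6] [-4.1 -2.8  1.8] 26.23
-19.0 [-34.9 -18.9  67.6] [-3.7 -2.4  2.9] 26.48
-17.8 [-34.9 -17.7  67.5] [-2.5 -1.1  2.2] 26.73
-16.6 [-34.9 -16.5  67.5] [-1.8 -1.3  3.2] 26.98
-15.4 [-34.9 -15.4  67.6] [-2.4 -2.5  2. ] 27.23
-14.2 [-35.  -14.9  67.7] [-2.4 -4.5  1.8] 27.48
-13.0 [-34.9 -14.5  67.8] [-2.5 -7.7  0.4] 27.73
-11.8 [-35.  -14.1  68. ] [ -1.7 -12.2  -1.3] 27.98
```

View pics/g_side2.png

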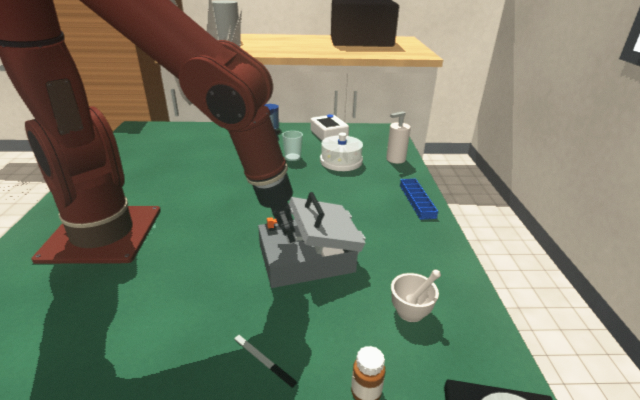

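View pics/g_wrist2.png

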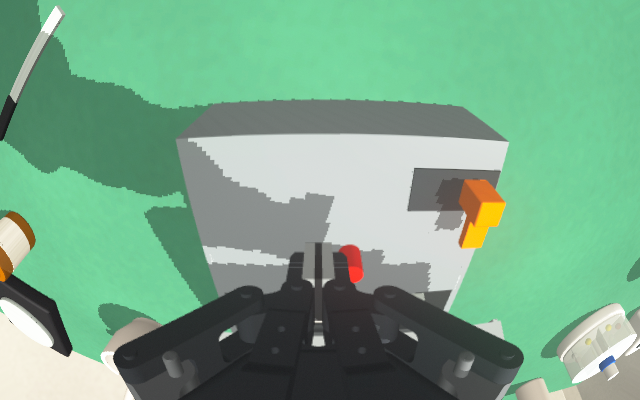

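The catch moved 18 mm and then hit its stop. The wrist view shows the red knob at (350,263) beside the fingers. Now I back off and swing the lid by its front edge from below and in front.

Run:
```python
from b import *
ctrl.line_to(W(-36,-20,68),vel=.1)
ctrl.line_to(W(-50,-20,85),vel=.15)
ctrl.line_to(W(-46,0,95),vel=.15)
f0=bf(4);print(f0,bp(),get_obs()["time_s"])
x=-46
while x<-18:
    x+=2;ctrl.line_to(W(x,0,95),vel=.08);f=bf()-f0
    print(x,np.round(bp(),1),np.round(f,1))
    if f[0]<-1.5: break
v=(-140,44);ax,az=arc(v,.33);dx,dz=x-ax,95-az;th=.33;print(ax,az,dx,dz)
while th<1.27:
    th+=.015 if th<.42 else .035
    ax,az=arc(v,th);ctrl.line_to(W(ax+dx,0,az+dz),vel=.07);f=bf()-f0
    print(round(th,3),np.round(bp(),1),np.round(f,1),round(float(get_obs()["time_s"]),2))
    if np.linalg.norm(f)>9: break
shot("side","i_side");shot("wrist","i_wrist")
```

```text
[-0.43959367 -0.30219846 -0.4140067 ] [-45.39529908   0.79569401  94.92493633] 28.9333
-44 [-44.1  -0.2  94.6] [ 0.4 -0.1  0.9]
-42 [-41.9  -0.1  94.9] [-0.2  0.1 -0.1]
-40 [-39.9   0.   95. ] [0.9 0.3 0.5]
-38 [-37.9   0.   95. ] [0.9 0.4 0.1]
-36 [-35.9   0.   95. ] [-0.8  1.8  0.8]
-34 [-33.9   0.   95. ] [ 0.5 -0.6 -0.1]
-32 [-31.9   0.   95. ] [0.2 0.8 1. ]
-30 [-30.2   0.   94.8] [-1.2 -0.2  0.9]
-28 [-29.3  -0.   94.4] [-6.5  0.3  3.3]
-23.18803484459997 106.99188709053058 -4.811965155400031 -11.991887090530582
0.345 [-27.8  -0.   96.3] [-6.4  0.4  4. ] 31.43
0.36 [-26.3  -0.   98.1] [-5.5  0.7  2.6] 31.68
0.375 [-24.9  -0.   99.8] [-5.4  0.5  2.8] 31.93
0.39 [-23.3  -0.  101.6] [-5.9  0.   3.7] 32.18
0.405 [-21.7  -0.  103.4] [-4.5  0.1  2.4] 32.43
0.42 [-20.2  -0.  105.1] [-4.5  1.   2.1] 32.68
0.455 [-16.1  -0.  109.1] [-1.7  0.2  2. ] 32.93
0.49 [-12.1   0.  113. ] [-0.6  0.7  0.6] 33.18
0.525 [ -8.3   0.  116.6] [0.2 0.1 2.2] 33.43
0.56 [-4.5e+00  1.0e-01  1.2e+02] [-0.1 -0.1  0.6] 33.68
0.595 [ -0.6  -0.  123.3] [ 0.4  0.4 -0.4] 33.93
0.63 [  3.5  -0.  126.4] [1.7 0.6 0.
[... 298 characters left out ...]
 [3.470e+01 1.000e-01 1.439e+02] [-0.2 -0.1  0.3] 35.93
0.91 [ 39.5   0.  145.8] [0.6 1.5 1. ] 36.18
0.945 [ 44.3   0.  147.4] [1.9 0.  0.1] 36.43
0.98 [ 49.2   0.  149. ] [ 0.8 -0.8  0.2] 36.68
1.015 [ 54.2   0.  150.3] [0.8 0.2 0.2] 36.93
1.05 [5.920e+01 1.000e-01 1.515e+02] [ 1.   1.1 -0.1] 37.18
1.085 [ 64.2   0.  152.5] [0.1 0.9 0.9] 37.43
1.12 [6.930e+01 1.000e-01 1.533e+02] [-0.1  0.4  0.2] 37.68
1.155 [7.44e+01 1.00e-01 1.54e+02] [0.1 0.7 0.2] 37.93
1.19 [7.950e+01 1.000e-01 1.544e+02] [ 0.4  0.5 -0.1] 38.18
1.225 [8.460e+01 1.000e-01 1.547e+02] [-0.2 -0.4  0.6] 38.43
1.26 [8.970e+01 1.000e-01 1.548e+02] [-0.4  0.3  0.3] 38.68
1.295 [9.480e+01 1.000e-01 1.548e+02] [1.4 0.2 1.4] 38.93
```

View pics/i_side.png

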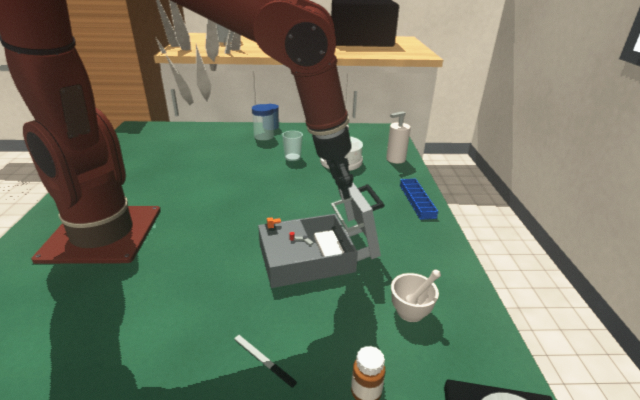

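The lid is up. I retract toward the robot and measure the angle.

Run:
```python
from b import *
from h import *
f0=bf();ctrl.line_to(W(60,0,160),vel=.1);print(bf()-f0)
ctrl.line_to(W(-40,0,230),vel=.25);print(bp(),bf()-f0,get_obs()["time_s"])
ctrl.line_to(W(-110,-60,260),vel=.25)
shot("side","j_side");shot("top","j_top");ctrl.sleep(.3)
I=eyes.camera_info("side");f=np.load("j_side.npz");C=(cloud(I,f["d"])-O)@B*1000
p=f["p"].astype(int)
k=(C[...,0]>20)&(C[...,0]<230)&(abs(C[...,1])<90)&(C[...,2]>70)&(C[...,2]<260)&(p.max(-1)-p.min(-1)<25)&(f["d"]>0)
k[:,:300]=0;k[:,400:]=0
P=C[k];print(len(P),P.min(0),P.max(0))
for z in range(70,210,10):
    s=P[(P[:,2]>=z)&(P[:,2]<z+10)]
    if len(s): print(z,len(s),np.percentile(s[:,0],[5,50,95]).round())
```

```text
[-0.03718689  0.06949113 -0.46720273]
[-3.91731964e+01  1.29473342e-01  2.29724900e+02] [0.15338027 0.08579548 0.07323481] 40.175
1461 [ 78.27193121 -84.12026     70.46379856] [168.79291013  80.62973106 179.42827254]
70 79 [126. 141. 146.]
80 88 [123. 138. 143.]
90 72 [120. 137. 140.]
100 194 [ 80.  92. 137.]
110 172 [ 85. 118. 134.]
120 63 [112. 123. 133.]
130 58 [110. 119. 132.]
140 103 [108. 130. 161.]
150 189 [107. 160. 166.]
160 336 [104. 112. 122.]
170 107 [102. 121. 124.]
```

Run:
```python
import cv2
a=cv2.imread("pics/j_side.png")[150:310,220:420];cv2.imwrite("pics/j_s.png",cv2.resize(a,None,fx=4,fy=3.7))
a=cv2.imread("pics/j_top.png")[140:280,280:460];cv2.imwrite("pics/j_t.png",cv2.resize(a,None,fx=4,fy=4))
```

View pics/j_s.png

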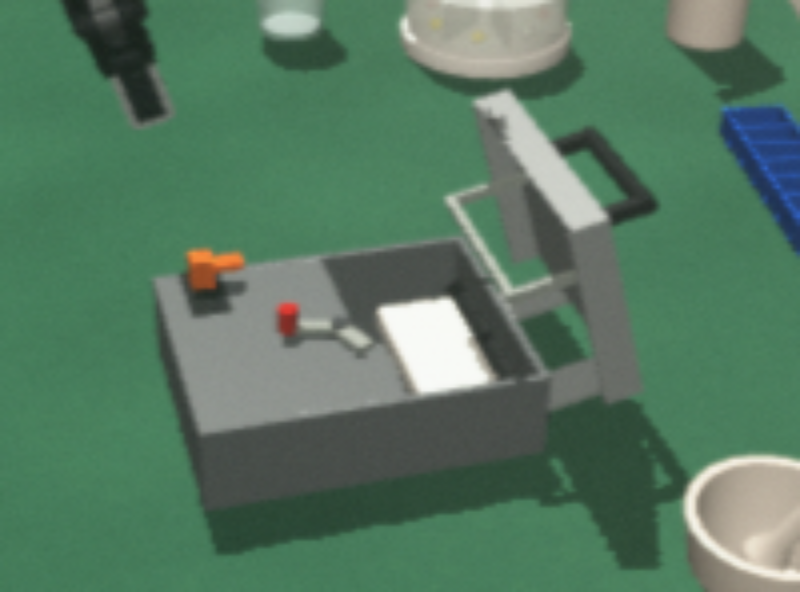

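View pics/j_t.png

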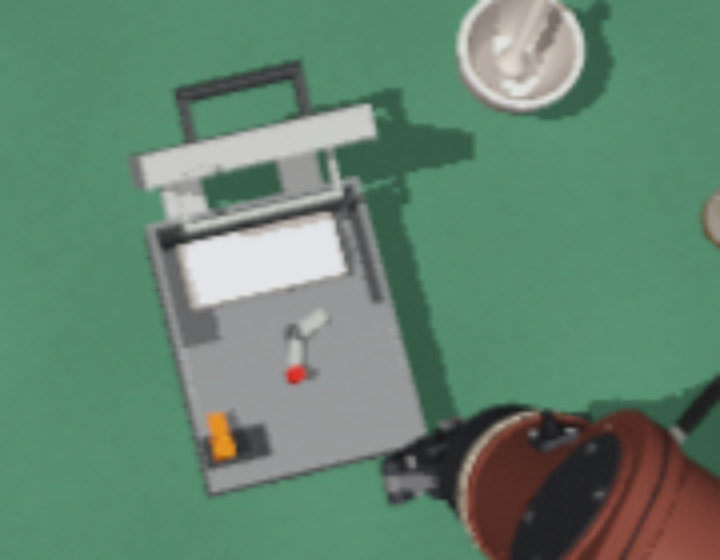

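Run:
```python
from b import *
from h import *
for n,f,R_ in(("top","j_top",(215,245,340,365)),("side","j_side",(215,245,280,305))):
    p=np.load(f+".npz")["p"].astype(int);a,b_,c,d=R_;m=np.zeros((400,640),bool);m[a:b_,c:d]=1
    v,u=np.nonzero(m&(p[...,0]>120)&(p[...,1]<80)&(p[...,2]<80))
    I=eyes.camera_info(n)
    for z in (.07,.078): print(n,len(u),(B.T@(onplane(I,[u.mean(),v.mean()],z)[0]-O)*1000).round(1))
A=np.load("a_side.npz")["p"].astype(int);J=np.load("j_side.npz")["p"].astype(int)
D=abs(A-J).max(-1)
for n,(x0,x1,y0,y1) in dict(disp=(318,366,132,170),cup=(280,304,130,163),mortar=(388,442,268,322),bottle=(352,388,345,400),file=(232,298,334,388)).items():
    print(n,"changed frac",(D[y0:y1,x0:x1]>40).mean().round(3))
print(get_obs()["time_s"],bf())
```

```text
top 13 [-33.4   4.   70. ]
top 13 [-34.2   4.9  78. ]
side 24 [-33.3   2.6  70. ]
side 24 [-35.5  -7.7  78. ]
disp changed frac 0.0
cup changed frac 0.0
mortar changed frac 0.008
bottle changed frac 0.0
file changed frac 0.349
41.1167 [ 0.75156653 -0.87671567  0.09183983]
```

The only patch that changed is the nail file's. I'll check whether that is the arm's shadow.

Run:
```python
import cv2,numpy as np
a=cv2.imread("pics/a_side.png")[320:400,220:320];b=cv2.imread("pics/j_side.png")[320:400,220:320]
cv2.imwrite("pics/k.png",cv2.resize(np.hstack([a,b]),None,fx=4,fy=4))
```

```text
(no output)
```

View pics/k.png

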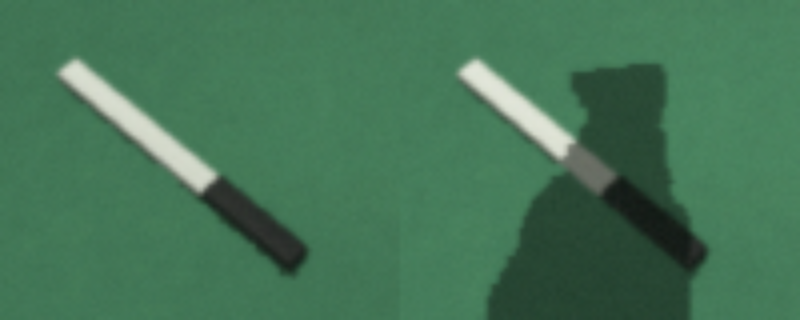

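It is only the arm's shadow; the file lies exactly where it was, end points (65,68) and (300,260) in both halves. I'm handing in.

Run:
```python
from b import *
order.finish_job();print(get_obs()["time_s"])
```

```text
the job is handed in; nothing more can be done
the job is handed in; nothing more can be done
```

The box is standing open and I handed the job in at about 41 s of the 69 s allowed. The hand-in reports no verdict.

**What I did**
- **Latch:** I pushed it by its tab through 20 mm to its stop.
- **Lid to the catch:** I raised the lid by pushing on the bar until the safety catch stopped it, at about 0.33 rad.
- **Catch:** I saw the knob in the wrist and side pictures, at about y -13 mm. I then pushed it by touch through 18 mm until the force rose at its stop.
- **Lid open:** I swung the lid up by its front edge, let go and backed the arm away.

The highest force I read at the wrist was about 12.6 N, sampled between steps.

**Last checks**
- **Lid angle:** it measures about 75° (1.3 rad) from both the edge and the bar. I took this from one set of pictures after release, so I did not watch it over time to confirm it was at rest.
- **Catch knob:** the top view puts it at y +4 to +5 mm and the side view at +3 mm at mid-height, which agrees with 17–18 mm of travel. The side view gives -8 mm if its ray is taken at the knob's top height; I put that down to the ray hitting the knob's side.
- **Latch:** it shows as aside in the pictures. I did not measure its position again; the 20 mm comes from the push.
- **Other things on the ledge:** the five bystanders look unchanged in the side view. The nail file's patch differed at first, but that was only the arm's shadow.
- **Robot:** the arm was clear of everything, and its force reading was near zero.

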